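Unload and park the hook gauge

TASK

The weight check is over, so put the hook gauge away. Lift the check weight off the gauge's hook and stand it fully home in its empty hole in the wooden block; then flip the red-knobbed ratchet pawl back out of the rack and only then push the gauge head down the column to its bottom stop. Do not force the head against the pawl, and leave the other weights, the white bottle and the tape roll where they are.

Things in the scene. Friction and masses are not known exactly. Their poses are not given: they have to be found in the camera images.
- weight_mid (a point): Centre, half-way up, of the brass check weight that hangs on the gauge's hook: 93.5 mm tall, about 0.4 kg; a brass cylinder, 40 mm in diameter and 40 mm high (47 to 7 mm below this point), with a fixed steel wire bail on top (see bail_grip). z runs up along the weight.
- bail_grip (a point): Where to grip the weight's bail, 21 mm above weight_mid. The bail is an arch in the weight's y-z plane: two upright round bars 7 mm thick, 29 mm over their outer sides along y, straight from 28 mm below to 12 mm above here, joined by an arch with its top 25.5 mm above. Grip across both bars, fingers closing along y, from straight above; the brass body begins 28 mm below.
- hook_seat (a point): Lowest point of the hook's upper side, where the bail rests. The hook is the upturned end of an 8 mm bar; axes as the stand's, -x out along the arm, z up. From here the tip runs 17 mm on in -x and rises 18 mm (22 mm with its round end), so the bail must rise 24 to 36 mm (higher, the brass body meets the arm) and then be drawn 35 mm or more in -x to be free.
- push_spot (a point): Top of the hook arm (round bar 12 mm thick, along the stand's x), 22 mm nearer to the column than hook_seat, 100 mm in front of the column's axis: a place to push the head down with shut finger tips. It moves with the head. The housing's front is 37 mm behind it and its top 47 mm higher.
- stand: Hook gauge stand, fixed: base plate 190 x 120 x 14 mm (135 mm in -x to 55 mm in +x), square column 20 mm thick, 310 mm high. Origin on the desk under the column's axis, z up. The hook arm points along -x; the ratchet rack is on the column's +y side. The grey gauge head (58 mm wide, front face 63 mm before the column's axis, top 236 mm above the desk at the start) slides on the column.
- head (a joint): How far the gauge head has been lowered on the column, m: 0 at the start, 0.120 at its bottom stop. While the pawl is engaged the rack holds it. With the pawl thrown back a friction brake still carries the empty head, and a downward push of 3 to 8 N moves it; it stays where it is left.
- pawl (a joint): Angle of the ratchet pawl, rad, about the stand's x axis. 0: nose in the rack, lever leaning 45 degrees out to the stand's +y side. Growing values swing the lever upright (0.785) and on toward -y to a stop at 1.13, where its own weight keeps it: thrown back, the head is free to go down.
- pawl_knob (a point): Centre of the red ball knob, 17 mm in diameter, at the end of the pawl's lever (7 mm round bar, 55 mm from pivot to knob centre). It turns in a plane across the stand's x axis, 24 mm in front of the column's axis. Push the lever from its +y side toward the stand's -y with shut finger tips to flip it; 2 to 3 N are enough.
- pawl_pivot (a point): Point on the pawl's turning axis in the plane of the lever; 255 mm above the desk at the start, 26 mm to the stand's +y side of the column's axis. The head's pivot plates rise 12 mm above it.
- bore_mouth (a point): Centre of the mouth of the empty middle hole of the wooden block, on its top face, 40 mm above the desk; axes are the block's. Hole 43 mm in diameter, 25 mm deep: a seated weight has weight_mid 22 mm above this point, turned any way. Block 78 mm along x, 186 mm along y, fixed. Smaller weights stand 57 mm away along +y and -y, rising 36 mm above the top face: let the fingers close along x there.
- mate_a: Smaller brass weight (30 mm diameter, 61 mm tall with bail) in the block's -y hole; origin at its underside. Leave alone.
- mate_b: The same in the block's +y hole. Leave alone.
- spray: White bottle with blue flip cap, 53 mm in diameter, 157 mm tall, standing between stand and block; origin at its foot. Leave alone.
- dropper: Brown dropper bottle, 33 mm in diameter, 102 mm tall; origin at its foot. Leave alone.
- cup: White dotted mug, 82 x 117 x 91 mm; origin at its foot. Leave alone.
- tape: Brown tape roll lying flat, 96 mm in diameter, 48 mm high; origin at its underside. Leave alone.
There are look-alikes about, which are no part of the job. Leave any black or pink look-alike of the part that bears weight_mid alone.

How it is judged (in metres and radians):
On the way, in this order (a step that is already met when the one before it is completed fails the run):
1. the weight is lifted off the hook, the head still held up by the engaged pawl (distance between weight_mid and hook_seat above 0.085 m and value of joint head below 0.01 m and value of joint pawl below 0.4 rad and height (world z) of weight_mid above 0.1 m), for 0.2 s.
2. the weight stands fully home in the block's middle hole, released, while the pawl is still engaged (horizontal distance between weight_mid and bore_mouth below 0.006 m and z of weight_mid in the frame of bore_mouth below 0.025 m and angle between weight_mid's own z axis and vertical below 0.1 rad and contact force between the fingers and hook_weight below 0.1 N and value of joint pawl below 0.4 rad), for 0.3 s.
3. the pawl is thrown back while the head is still up (value of joint pawl above 0.95 rad and value of joint head below 0.02 m), for 0.2 s.
At the end, for the whole second after the job is handed in: The gauge head is down at its bottom stop (within 4 mm) and the check weight stands upright in the block's middle hole, fully home (within 3 mm of the bottom, 6 mm of the centre) and at rest (value of joint head above 0.116 m and horizontal distance between weight_mid and bore_mouth below 0.006 m and z of weight_mid in the frame of bore_mouth below 0.025 m and angle between weight_mid's own z axis and vertical below 0.1 rad and linear speed of hook_weight below 0.02 m/s); the robot touches nothing.
It fails at once if the head is forced down past the engaged pawl (value of joint head between 0.02 and 0.1 m and value of joint pawl below 0.2 rad).
It fails at once if the robot presses on the head with more than 60 N (contact force between any of the fingers, the arm and stand above 60 N).
It fails at once if a smaller weight is moved out of its place in the block (distance of any of mate_a, mate_b from where it was at the start of the episode above 0.015 m).
It fails at once if the white bottle or the tape roll is moved by more than 3 cm, or the bottle is knocked over (distance of any of spray, tape from where it was at the start of the episode above 0.03 m or angle between spray's own z axis and vertical above 0.7 rad).
It also fails if it takes over 72 s, if anything falls off the work surface, if the arm or the gripper's body presses on something with over 40 N, if the wrist force passes 120 N, or if a joint passes its speed limit or range.

ROBOT

A 6-joint arm with a two-finger parallel gripper is mounted at the origin on a cart in front of the work surface, level with it; the furniture and walls round the work are solid. World frame = base frame: x ahead of the robot, y to its left, z up, the work surface at z = 0. Lengths are in mm, angles in degrees, forces in N, time in s.
With the tool pointing down it reaches from about 350 to 775 mm from the base axis. Payload 5.5 kg.
Tool frame: the origin (TCP) lies midway between the tips of the shut fingers; the grasp point (between the pads) lies 19 mm behind it; z points along the fingers, y is the line along which they close (so a half turn about z gives the same grasp; the last joint's range is limited). The gripper opens to 85 mm and grips with 20 to 120 N. Pads are 22 mm wide; open, the fingers measure 114 mm over their backs; the gripper's body (76 mm by 85 mm) begins 54 mm behind the grasp point. The pads swing forward as they close: fully open they stand 13 mm farther back than shut.
Start: joints at [-72.685, 17.945, 2.641, 74.691, 0, 82.002], TCP at [245.853, -519.835, 231.323] pointing down, gripper open.
Joint ranges: [-158.12, 158.12], [-49.38, 96.58], [-58.88, 72.47], [-126.05, 133.96], [-84.25, 85.87], [-180, 180]. Speed limits (degrees/s): [147.25, 147.25, 180, 180, 180, 180].

INTERFACE

Orientations are given as [roll, pitch, yaw] about the fixed x, y, z axes, in that order (R = Rz(yaw) Ry(pitch) Rx(roll)).
In Python, from bench import telemetry, optics, order gives the robot as it stands.
- The arm moves only by the shell command python3 -m pendant 'ROWS'. ROWS is JSON, a list that holds one entry, the list of rows, each a list of 5 numbers: the shift along the tool's x, y, z in cm, then the turn about the tool's z in units of 5 degrees (1.0 is 5 degrees), then the finger opening in cm, from 0 to 8.54. In form: [[[x, y, z, yaw, hand], ...]]. A call has 1 to 5 rows; each row is the pose to reach, as a shift and turn from the pose commanded when the call began, along the tool's axes at that moment; what a row does not reach only later rows make up. A row lasts 1/10 s, in which the tool goes at most 50 mm and 8.59 degrees, less where a joint would pass 70% of its speed; a pose out of reach is approached as far as the arm can. A call with a gripper value outside its range is refused whole. The fingers move at their own pace and stop on an object; the grip force is fixed at half the most. Time passes only in rows, so rows that repeat a pose let the fingers close. It gives the time, the measured TCP pose, the force, the opening and the grip force at its end, in the units of the state.
- telemetry.sense(): the state, without advancing time (a new reading comes with each control period).
- optics.camera(name): name is "side" or "top"; returns the picture (420x560x3 uint8, red, green, blue); there is no depth.
- optics.get_calibration(name): a dict with "K" (3x3 intrinsics, pixels), "position" and "attitude" of the camera in the world. Camera axes: x right, y down, z forward; pixel columns grow to the right and rows downward; lengths in mm; the calibration is good to about 2 mm. A picture is of the moment at which its call begins. get_calibration takes no time and is no camera call.
- order.close_job(): hands the job in; it is judged then, once.
The state is a dict: "time": time; "qpos": joint angles; "dq": joint speeds; "joint_torque": joint torques, N m; "eef_pos": TCP position; "tool_rot": TCP orientation; "force": force on the tool from outside, world axes, zero at the start; "wrist_torque": the same for the moment, N m; "opening": finger opening in mm; "gripper_force": force on a finger pad.
Only numpy, scipy, OpenCV 4.12 (cv2) and the standard library are available. Lean on these libraries where they do the work, as an engineer would, in place of code of your own. Each camera call takes 0.05 s, during which the arm holds its last target. There are 200 camera calls.

## Working session

There is one attempt and no reset: what is moved stays moved. The work goes in short steps, Python scripts to look and compute and a shell command to move; the robot and the scene stay as the last step left them, time stands still between calls to the robot, and variables do not carry over. Pictures are saved under pics/ and viewed, at most 14 in all, crops included, and the job is handed in when it is done.

```bash
mkdir -p pics; ls
python3 - <<'E'
from bench import telemetry, optics
import cv2
s=telemetry.sense();print(s)
for n in("side","top"):
    c=optics.get_calibration(n);print(n,c)
    im=optics.camera(n);cv2.imwrite(f"pics/{n}0.png",im[:,:,::-1])
E
```

```text
pics
{'time': 0.0, 'qpos': array([-7.26863092e+01,  1.79918991e+01,  2.57830310e+00,  7.46905576e+01,
        1.26137822e-04,  8.20004605e+01]), 'dq': array([-0.04607946, -0.10211558, -0.03764502, -0.0203872 ,  0.03641624,
        0.03207705]), 'joint_torque': array([-5.12521237e-04, -4.80632579e+01,  2.98530847e+01,  1.93066034e-02,
       -2.83679237e-04, -2.79602475e-06]), 'eef_pos': array([ 245.68321382, -519.3179287 ,  230.40746971]), 'tool_rot': array([-1.79896877e+02, -1.46194504e-02,  2.53132171e+01]), 'force': array([-0.60171476,  0.58992276,  0.10093587]), 'wrist_torque': array([-0.01602573,  0.00240638,  0.02229638]), 'gripper_force': 0.0, 'opening': 85.47092274662195}
side {'K': array([[485.2767155 ,   0.        , 278.36381564],
       [  0.        , 485.2767155 , 204.18128327],
       [  0.        ,   0.        ,   1.        ]]), 'position': array([278.37075239, 971.79108849, 893.87311064]), 'attitude': array([-125.96336849,    0.4337466 , -159.94999058])}
top {'K': array([[414.22561809,   0.        , 279.82623006],
       [  0.        , 414.22561809, 209.0444708 ],
       [  0.        ,   0.        ,   1.        ]]), 'position': array([ 397.51054315,   72.55837039, 1129.91482119]), 'attitude': array([-1.67689831e+02,  1.53216011e-01, -9.47611278e+01])}
```

View pics/side0.png

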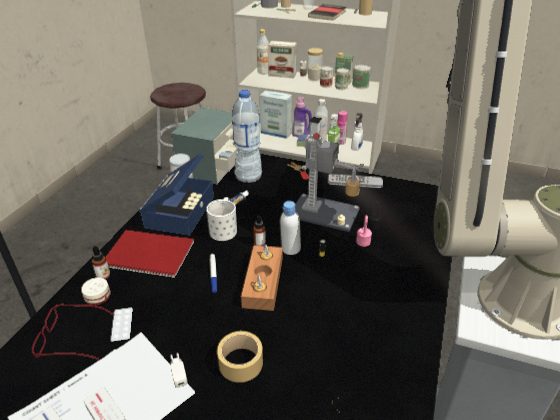

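View pics/top0.png

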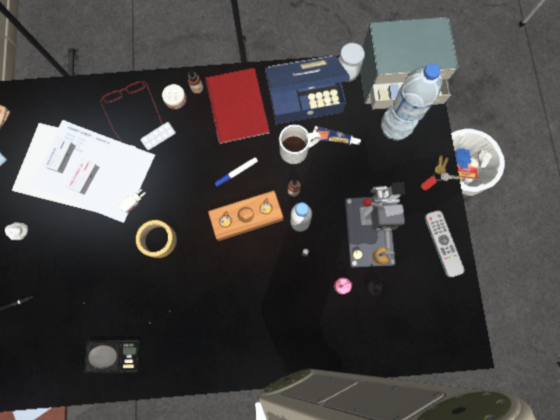

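The side view shows the stand at (320,190), with a brass item at (353,187) by its hook. There is a pink look-alike at (364,237), the block at (263,277), the spray at (290,228) and the tape at (240,356). In the top view the stand is at (375,230), with a brass item at (382,256), a pale knob at (358,255), the pink one at (343,286) and a black one at (375,288). I'll check these in a close crop.

Run:
```python
import cv2,numpy as np
s=cv2.imread("pics/side0.png");t=cv2.imread("pics/top0.png")
a=cv2.resize(s[110:250,290:390],None,fx=4,fy=4,interpolation=cv2.INTER_CUBIC)
b=cv2.resize(t[175:315,330:430],None,fx=4,fy=4,interpolation=cv2.INTER_CUBIC)
for im,(x0,y0) in((a,(290,110)),(b,(330,175))):
    for k in range(0,100,20): cv2.putText(im,str(x0+k),(4*k,10),0,.4,(0,255,0),1); cv2.line(im,(4*k,12),(4*k,18),(0,255,0),1)
    for k in range(0,140,20): cv2.putText(im,str(y0+k),(0,4*k+4),0,.4,(0,255,0),1)
cv2.imwrite("pics/crop1.png",np.hstack([a,b]))
```

```text
(no output)
```

View pics/crop1.png

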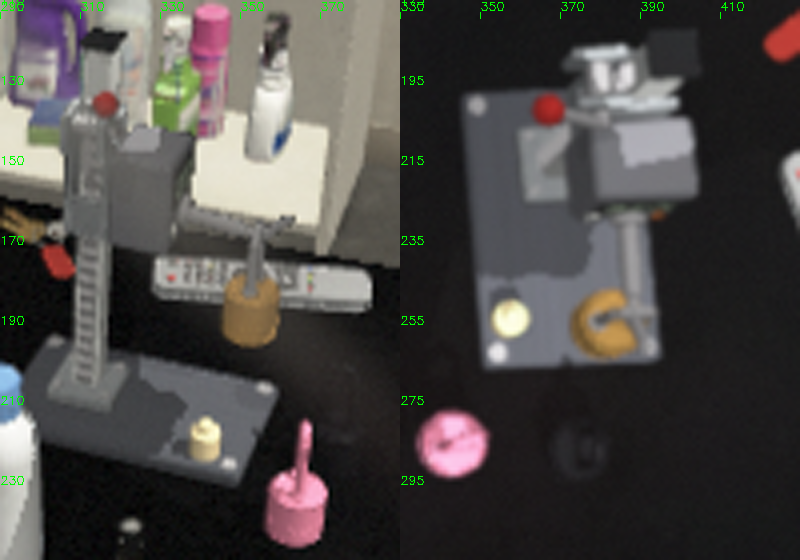

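The brass weight hangs on the hook: side (352.5,187.5), top (381.5,256). The pink (side 364,237), the black (top 375,288) and the cream knob on the base (top 358,255) are not it. The knob is at side (316,136) and top (367,202), with the lever leaning out to +y. Next I'll triangulate the positions.

```bash
cat > h.py <<'E'
import numpy as np,cv2
from scipy.spatial.transform import Rotation as R
from bench import telemetry,optics
C={n:optics.get_calibration(n) for n in("side","top")}
def ray(n,p):
    c=C[n];d=R.from_euler('xyz',c['attitude'],degrees=True).as_matrix()@np.linalg.solve(c['K'],[p[0],p[1],1.])
    return c['position'],d/np.linalg.norm(d)
def onz(n,p,z):
    o,d=ray(n,p);return o+d*(z-o[2])/d[2]
def tri(ps,pt):
    A=np.zeros((3,3));b=np.zeros(3);
    rs=[ray("side",ps),ray("top",pt)]
    for o,d in rs:
        M=np.eye(3)-np.outer(d,d);A+=M;b+=M@o
    x=np.linalg.solve(A,b);return x,[np.linalg.norm((np.eye(3)-np.outer(d,d))@(x-o)) for o,d in rs]
def pix(n,X):
    c=C[n];v=c['K']@(R.from_euler('xyz',c['attitude'],degrees=True).as_matrix().T@(np.array(X)-c['position']));return v[:2]/v[2]
E
python3 - <<'E'
from h import *
np.set_printoptions(precision=1,suppress=True)
im={n:cv2.imread(f"pics/{n}0.png") for n in C}
def blob(n,lo,hi,box):
    x0,y0,x1,y1=box;h=cv2.cvtColor(im[n],cv2.COLOR_BGR2HSV);m=cv2.inRange(h,lo,hi);k=np.zeros_like(m);k[y0:y1,x0:x1]=m[y0:y1,x0:x1]
    cs=max(cv2.findContours(k,0,2)[0],key=cv2.contourArea);M=cv2.moments(cs)
    return np.array([M['m10']/M['m00'],M['m01']/M['m00']]),cs
ps,c1=blob("side",(8,90,60),(25,255,255),(335,170,370,200));pt,c2=blob("top",(8,90,60),(25,255,255),(370,240,394,268))
print("brass",ps,cv2.boundingRect(c1),pt,cv2.minEnclosingCircle(c2));
print("tri body",tri(ps,pt),tri(ps,cv2.minEnclosingCircle(c2)[0]))
ks,_=blob("side",(0,130,60),(6,255,255),(310,128,325,142));kt,_=blob("top",(0,130,60),(6,255,255),(360,195,374,208))
print("knob",ks,kt,tri(ks,kt))
for n,box in(("side",(235,240,290,310)),("top",(200,185,290,245))):
    p,c=blob(n,(3,100,60),(20,255,255),box);r=cv2.minAreaRect(c)
    print("block",n,p,r);
    if n=="top":
        for q in cv2.boxPoints(r):print(q,onz(n,q,40))
print("bore",onz("top",(246,214.5),40),onz("side",(263.5,271),40), tri((263.5,271),(246,214.5)))
for q in((345.5,199.2),(351,267),(395,264.5)):print("plate top",onz("top",q,14))
for q in((349.5,229.5),(359,206.5)):print("plate side",onz("side",q,14))
print("spray cap",tri((290,209),(301,209)),"tape",onz("top",(156,239),48))
E
```

```text
brass [352.2 188.3] (345, 179, 15, 18) [380.2 256.4] ((381.1783752441406, 255.7280731201172), 8.621464729309082)
tri body (array([ 479.7, -177.8,  114.7]), [np.float64(0.0552519775058922), np.float64(0.055251977505733005)]) (array([ 480.9, -181.2,  112.4]), [np.float64(0.5918765223002522), np.float64(0.5918765223000833)])
knob [316.  135.2] [366.9 202.1] (array([ 578.1, -120.9,  295.9]), [np.float64(0.5129786136594634), np.float64(0.5129786136595929)])
block side [261.7 278.5] ((261.4053955078125, 276.06756591796875), (35.01698303222656, 68.7187728881836), 9.462322235107422)
block top [245.4 215.2] ((245.3602294921875, 215.20355224609375), (33.00587844848633, 71.85926818847656), 72.34988403320312)
[206.1 210.4] [647.7 253.8  40. ]
[274.6 188.6] [692.8  65.2  40. ]
[284.6 220. ] [603.7  45.5  40. ]
[216.1 241.8] [560.3 231.2  40. ]
bore [627.4 147.5  40. ] [625.  150.2  40. ] (array([627.1, 147.5,  37.2]), [np.float64(0.9361770728447113), np.float64(0.9361770728448185)])
plate top [ 653.  -128.3   14. ]
plate top [ 466.4 -121.2   14. ]
plate top [ 463.2 -239.3   14. ]
plate side [ 465.  -116.8   14. ]
plate side [ 463.5 -236.    14. ]
spray cap (array([607. ,   5.2, 138.2]), [np.float64(2.138895958941589), np.float64(2.13889595894138)]) tape [579.8 387.6  48. ]
```

```bash
cat >> h.py <<'E'
def go(x,y,z,yaw):
    "tool-frame shift (cm) and turn (units of 5 deg) from the measured pose to a straight-down target"
    s=telemetry.sense();p=s['eef_pos'];w=s['tool_rot'];M=R.from_euler('xyz',w,degrees=True).as_matrix()
    d=M.T@(np.array([x,y,z])-p)/10;t=-((yaw-w[2]+180)%360-180)/5
    print("t",round(s['time'],2),"pos",p.round(1),"rot",w.round(1),"open",round(s['opening'],1),"F",s['force'].round(1),"| shift",d.round(2),"turn",round(t,2))
E
python3 -m pendant '[[[4.2,-2.5,0,0,8.54],[8.4,-5,0,0,8.54],[12.6,-7.5,0,0,8.54],[16.8,-10,0,0,8.54],[21,-12.5,0,0,8.54]]]'
python3 -m pendant '[[[4,-2.3,0,1.3,8.54],[8,-4.6,0,2.6,8.54],[12,-6.9,0,3.9,8.54],[14.5,-8.3,0,5.2,8.54],[14.5,-8.3,0,5.46,8.54]]]'
python3 -c "
from h import *
go(478.5,-179.5,231,-2)"
```

```text
time: 0.6
eef_pos: [382.7, -315.2, 231.0]
tool_rot: [-180.0, 0.0, 25.3]
force: [2.1, 0.1, -0.0]
opening: 85.2
gripper_force: 0.0
time: 1.1
eef_pos: [479.1, -177.0, 230.9]
tool_rot: [-179.9, 0.0, -1.8]
force: [0.8, 0.5, -1.0]
opening: 85.6
gripper_force: 0.0
t 1.1 pos [ 479.1 -177.   230.9] rot [-179.9    0.    -1.8] open 85.6 F [ 0.8  0.5 -1. ] | shift [-0.05  0.25 -0.01] turn 0.03
```

```bash
python3 -m pendant '[[[0,0.15,1,0,8.54],[0,0.25,2,0,8.54],[0,0.25,3,0,8.54],[0,0.25,4,0,8.54],[0,0.25,5,0,8.54]]]' | tail -3
python3 -m pendant '[[[0,0,1,0,8.54],[0,0,2,0,8.54],[0,0,3,0,8.54],[0,0,3.6,0,8.54],[0,0,3.6,0,8.54]]]'
python3 - <<'E'
from h import *
go(478.5,-179.5,144,-2)
a=optics.camera("side");b=optics.camera("top")
f=lambda i,x,y:cv2.resize(i[y:y+140,x:x+100,::-1],None,fx=4,fy=4,interpolation=cv2.INTER_CUBIC)
cv2.imwrite("pics/g1.png",np.hstack([f(a,300,90),f(b,330,175)]))
E
```

```text
force: [0.2, 0.6, -0.1]
opening: 85.6
gripper_force: 0.0
time: 2.1
eef_pos: [477.2, -182.1, 144.2]
tool_rot: [-180.0, 0.1, -2.0]
force: [0.6, -0.6, -0.4]
opening: 85.6
gripper_force: 0.0
t 2.1 pos [ 477.2 -182.1  144.2] rot [-1.8e+02  1.0e-01 -2.0e+00] open 85.6 F [ 0.6 -0.6 -0.4] | shift [ 0.12 -0.27  0.02] turn 0.0
```

View pics/g1.png

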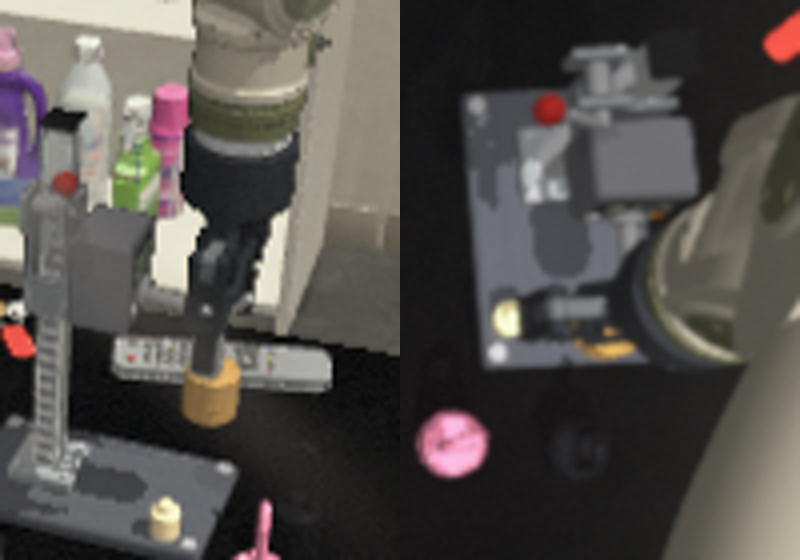

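The fingers straddle the bail, in the side view at about (352,170) just above the brass body. I'll shift 2.5 mm in y and close.

```bash
python3 -m pendant '[[[0.1,-0.25,0,0,8.54],[0.1,-0.25,0,0,6],[0.1,-0.25,0,0,4.5],[0.1,-0.25,0,0,3.5],[0.1,-0.25,0,0,2]]]'|tail -3
python3 -m pendant '[[[0,0,0,0,2],[0,0,0,0,2],[0,0,0,0,2],[0,0,0,0,2]]]'
```

```text
force: [-2.0, -12.0, 2.3]
opening: 28.3
gripper_force: 16.9
time: 3.1
eef_pos: [478.9, -180.3, 145.5]
tool_rot: [180.0, -0.0, -2.0]
force: [0.1, -0.8, 1.5]
opening: 27.0
gripper_force: 58.9
```

```bash
python3 -m pendant '[[[0,0,-0.6,0,2],[0,0,-1.2,0,2],[0,0,-1.8,0,2],[0,0,-2.4,0,2],[0,0,-3,0,2]]]'
python3 -m pendant '[[[0,0,0,0,2],[0,0,0,0,2]]]'
```

```text
time: 3.6
eef_pos: [478.8, -180.0, 175.7]
tool_rot: [-180.0, 0.0, -2.0]
force: [0.0, 0.2, -3.7]
opening: 26.9
gripper_force: 59.3
time: 3.8
eef_pos: [478.9, -180.1, 175.5]
tool_rot: [180.0, -0.0, -2.0]
force: [-0.8, -0.2, -5.8]
opening: 27.2
gripper_force: 59.3
```

```bash
python3 -m pendant '[[[-0.8,0,0,0,2],[-1.6,0,0,0,2],[-2.4,0,0,0,2],[-3.2,0,0,0,2],[-4.2,0,0,0,2]]]'
python3 -m pendant '[[[-1,0,0,0,2],[-2,0,0,0,2],[-2.5,0,-1,0,2],[-2.5,0,-2,0,2],[-2.5,0,-2,0,2]]]'
python3 - <<'E'
from h import *
s=optics.camera("side");b=optics.camera("top");cv2.imwrite("pics/s2.png",s[:,:,::-1]);cv2.imwrite("pics/t2.png",b[:,:,::-1])
go(478.5,-179.5,144,-2)
f=lambda i,x,y:cv2.resize(i[y:y+140,x:x+100,::-1],None,fx=4,fy=4,interpolation=cv2.INTER_CUBIC)
cv2.imwrite("pics/g2.png",np.hstack([f(s,300,90),f(s,225,210)]))
E
```

```text
time: 4.3
eef_pos: [436.1, -178.6, 175.3]
tool_rot: [180.0, -0.0, -2.0]
force: [-0.3, -0.3, -5.2]
opening: 27.0
gripper_force: 59.3
time: 4.8
eef_pos: [413.3, -178.7, 197.6]
tool_rot: [179.9, -0.2, -2.0]
force: [0.4, 0.1, -4.3]
opening: 27.3
gripper_force: 59.6
t 4.9 pos [ 412.8 -178.2  196.1] rot [ 1.799e+02 -1.000e-01 -2.000e+00] open 27.4 F [ 0.1  0.2 -4.3] | shift [ 6.56 -0.11  5.22] turn 0.0
```

View pics/g2.png

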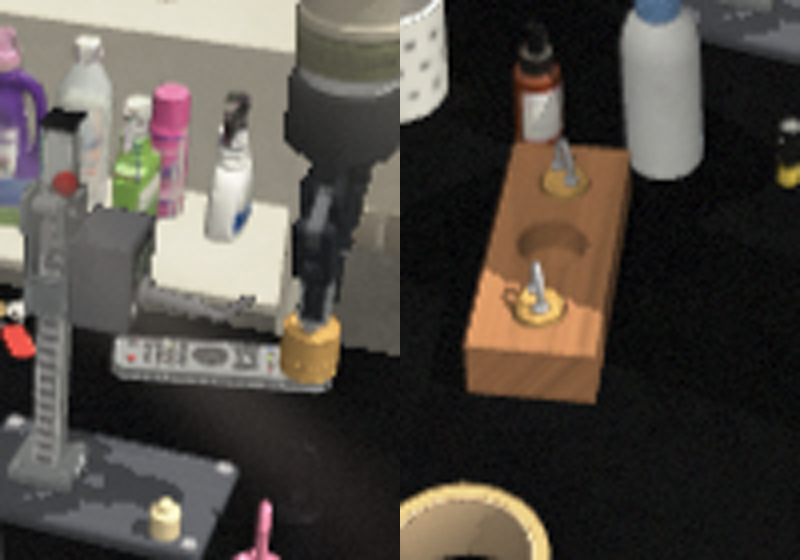

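The weight is off the hook and in the gripper; the head is still up with the pawl in. The block's top-face corners are at side px (253.8,246.8), (282.8,248), (274.5,298) and (241.8,296.8), and the bore mouth is at about (263,270.5). I'll refine the bore from these and from the top view.

Run:
```python
from h import *
np.set_printoptions(precision=1,suppress=True)
q=[onz("side",p,40) for p in((253.8,246.8),(282.8,248),(274.5,298),(241.8,296.8))]
print(np.array(q),"centre",np.mean(q,0))
print("sides",[np.linalg.norm(q[i]-q[(i+1)%4]) for i in range(4)])
for a,b in((3,0),(2,1)):
    d=q[a]-q[b];print("yaw of block",np.degrees(np.arctan2(-d[0],d[1])))
print("bore side",onz("side",(263,270.5),40))
t=cv2.imread("pics/t2.png")
cv2.imwrite("pics/t2c.png",cv2.resize(t[185:245,200:295],None,fx=8,fy=8,interpolation=cv2.INTER_CUBIC))
```

```text
[[683.3  72.7  40. ]
 [608.6  51.3  40. ]
 [567.  226.6  40. ]
 [641.4 249.1  40. ]] centre [625.1 149.9  40. ]
sides [np.float64(77.71019342627181), np.float64(180.19278330237415), np.float64(77.78897617408813), np.float64(181.35405008650164)]
yaw of block 13.363994131965004
yaw of block 13.369528204887134
bore side [626.8 148.9  40. ]
```

View pics/t2c.png

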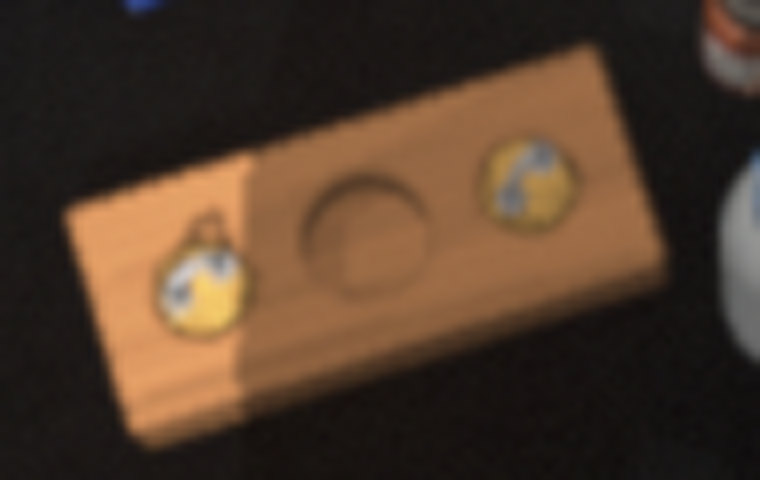

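```bash
python3 -m pendant '[[[1,-1.5,-2,0,2],[3,-4,-4,0,2],[5,-8,-6,0,2],[7.5,-12,-7.4,0,2],[10,-16,-7.4,0,2]]]'|tail -3
python3 -m pendant '[[[2.5,-4,0,0,2],[5,-8,0,0,2],[7.5,-12,0,0,2],[9.2,-15.5,0,0,2],[10.2,-17.4,0,0,2]]]'|tail -3
python3 -m pendant '[[[0,0,0,-1.4,2],[0,0,0,-2.8,2],[0,0,0,-4.2,2],[0,0,0,-5.6,2],[0,0,0,-7,2]]]'|tail -1
python3 -m pendant '[[[0,0,0,-1.4,2],[0,0,0,-2.8,2],[0,0,0,-4.2,2],[0,0,0,-5.6,2],[0,0,0,-7,2]]]'|tail -1
python3 -m pendant '[[[0,0,0,-1.4,2],[0,0,0,-2.8,2],[0,0,0,-4.2,2],[0,0,0,-5.6,2],[0,0,0,-7,2]]]'
python3 -m pendant '[[[0,0,0,-0.1,2],[0,0,0,-0.1,2]]]'|head -2
python3 -c "
from h import *
go(626.5,148.8,150,103.4)"
```

```text
force: [1.1, -0.6, -5.1]
opening: 27.4
gripper_force: 60.4
force: [0.2, -0.1, -5.8]
opening: 27.4
gripper_force: 60.4
gripper_force: 60.4
gripper_force: 60.4
time: 7.4
eef_pos: [625.9, 108.4, 268.2]
tool_rot: [179.7, -1.7, 107.1]
force: [0.1, 0.1, -5.3]
opening: 27.5
gripper_force: 60.4
time: 7.6
eef_pos: [625.8, 108.3, 268.6]
t 7.6 pos [625.8 108.3 268.6] rot [179.7  -1.7 107.2] open 27.4 F [ 0.2  0.7 -5. ] | shift [ 3.5   1.19 11.97] turn 0.76
```

```bash
python3 -m pendant '[[[0,0,0,0.7,2],[1,0,1,0.7,2],[1,0,1,0.7,2]]]'; python3 -c "
from h import *
print(telemetry.sense()['qpos'].round(1))
go(626.5,148.8,150,103.4)"
```

```text
time: 7.9
eef_pos: [621.5, 119.3, 257.6]
tool_rot: [179.9, -1.8, 103.9]
force: [-0.4, -0.1, -6.0]
opening: 27.1
gripper_force: 60.3
[ 2.8 24.5 15.8 81.5  1.7 78.9]
t 7.9 pos [621.5 119.3 257.6] rot [179.9  -1.8 103.9] open 27.1 F [-0.4 -0.1 -6. ] | shift [ 2.41  1.17 10.84] turn 0.1
```

```bash
python3 -m pendant '[[[0.6,0.3,1,0.1,2],[1.2,0.6,2,0.1,2],[1.8,0.9,3,0.1,2],[2.4,1.2,4,0.1,2],[2.4,1.2,5,0.1,2]]]'|head -3;  python3 -m pendant '[[[0,0,0,0,2],[0,0,0,0,2],[0,0,0,0,2]]]'|head -3;python3 - <<'E'
from h import *
print(telemetry.sense()['qpos'].round(1))
go(626.5,148.8,150,103.4)
s=optics.camera("side");cv2.imwrite("pics/s3.png",s[:,:,::-1]);t=optics.camera("top");cv2.imwrite("pics/t3.png",t[:,:,::-1])
f=lambda i,x,y:cv2.resize(i[y:y+140,x:x+100,::-1],None,fx=4,fy=4,interpolation=cv2.INTER_CUBIC)
cv2.imwrite("pics/g3.png",np.hstack([f(s,215,165),f(t,200,150)]))
E
```

```text
time: 8.4
eef_pos: [628.5, 146.8, 209.1]
tool_rot: [179.7, -1.7, 103.4]
time: 8.7
eef_pos: [628.8, 145.3, 210.9]
tool_rot: [179.7, -1.7, 103.3]
[ 5.1 26.1 11.8 75.6  1.7 81.8]
t 8.7 pos [628.8 145.3 210.9] rot [179.7  -1.7 103.3] open 27.4 F [-0.4 -0.5 -4.4] | shift [ 0.21 -0.19  6.1 ] turn -0.02
```

View pics/g3.png

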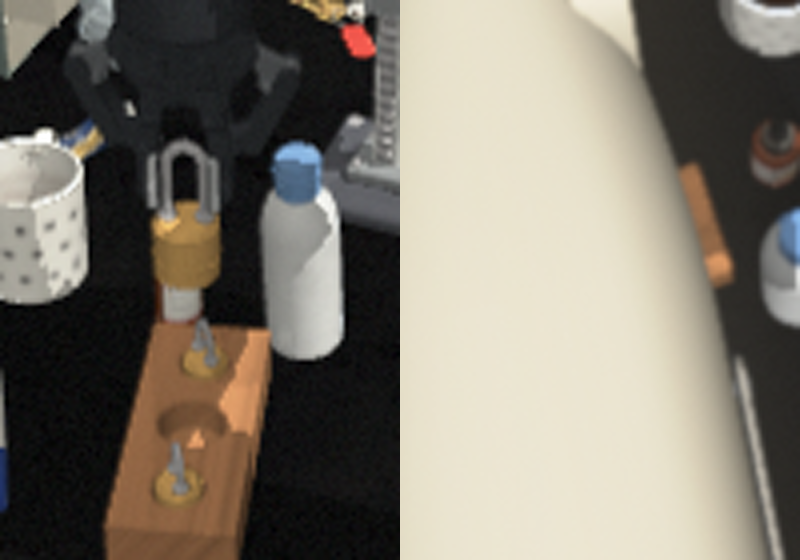

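The weight hangs level and centred in the fingers, with its body at side px (262,227). The bore mouth is at (263,270.5) and the mates and bottle are undisturbed. I'll compare vision with the TCP for the carried weight to remove any bias.

Run:
```python
from h import *
np.set_printoptions(precision=1,suppress=True)
def brass(f,box):
    i=cv2.imread(f);x0,y0,x1,y1=box;h=cv2.cvtColor(i,cv2.COLOR_BGR2HSV);m=cv2.inRange(h,(10,90,50),(25,255,255))[y0:y1,x0:x1]
    c=max(cv2.findContours(m,0,2)[0],key=cv2.contourArea);b=cv2.boundingRect(c);r=cv2.minAreaRect(c);M=cv2.moments(c)
    print(f,b[0]+x0,b[1]+y0,b[2:],r);return np.array([M['m10']/M['m00']+x0,M['m01']/M['m00']+y0])
# silhouette model: centroid ~ body centre
for f,box,tcp in(("pics/s2.png",(362,155,390,190),(413,-178.5,197)),("pics/s3.png",(248,205,275,238),(628.6,146.9,211))):
    p=brass(f,box);print(p,"ray at body z",onz("side",p,tcp[2]-52+20),"tcp axis",tcp, "pred pix", pix("side",(tcp[0],tcp[1],tcp[2]-32)))
p=onz("side",(263,270.5),40);print("bore pixel",p)
```

```text
pics/s2.png 370 168 (16, 18) ((15.113861083984375, 21.861385345458984), (14.726551055908203, 16.81612777709961), 5.710593223571777)
[377.1 177.5] ray at body z [ 414.1 -178.5  165. ] tcp axis (413, -178.5, 197) pred pix [377.5 177.6]
pics/s3.png 252 215 (19, 23) ((13.102462768554688, 20.62704849243164), (21.547508239746094, 17.473398208618164), 84.80557250976562)
[260.9 226.9] ray at body z [628.8 147.6 179. ] tcp axis (628.6, 146.9, 211) pred pix [261.1 226.8]
bore pixel [626.8 148.9  40. ]
```

```bash
python3 -c "
from h import *
go(626.6,147.5,110,103.4)"
```

```text
t 8.8 pos [629.  145.4 211.2] rot [179.6  -1.7 103.3] open 27.1 F [ 0.   0.5 -4.5] | shift [-0.03 -0.24 10.12] turn -0.02
```

```bash
python3 -m pendant '[[[0,-0.1,2,0,2],[0,-0.2,4,0,2],[0,-0.24,6,0,2],[0,-0.24,8,0,2],[0,-0.24,10.1,0,2]]]'|tail -3; python3 -m pendant '[[[0,0,0,0,2],[0,0,0,0,2],[0,0,0,0,2]]]'|head -4;python3 - <<'E'
from h import *
go(626.6,147.5,97,103.4)
s=optics.camera("side");cv2.imwrite("pics/s4.png",s[:,:,::-1])
i=s[:,:,::-1];x0,y0,x1,y1=245,225,285,275
h=cv2.cvtColor(np.ascontiguousarray(i),cv2.COLOR_BGR2HSV);m=cv2.inRange(h,(15,90,50),(25,255,255))[y0:y1,x0:x1]
cv2.imwrite("pics/g4.png",np.hstack([cv2.resize(i[215:300,225:295],None,fx=5,fy=5,interpolation=cv2.INTER_CUBIC)]))
E
```

```text
force: [-0.2, -1.1, -4.7]
opening: 26.7
gripper_force: 60.7
time: 9.6
eef_pos: [627.2, 148.1, 111.2]
tool_rot: [179.6, -1.7, 103.3]
force: [0.5, -0.6, -4.4]
t 9.6 pos [627.2 148.1 111.2] rot [179.6  -1.7 103.3] open 27.0 F [ 0.5 -0.6 -4.4] | shift [-0.08 -0.08  1.42] turn -0.02
```

View pics/g4.png

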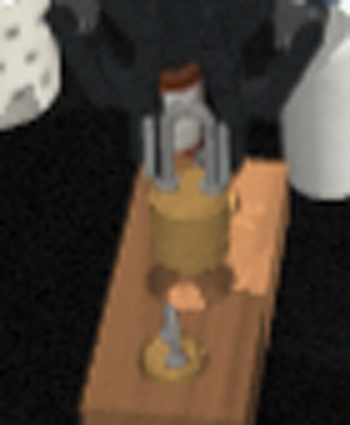

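The weight sits directly above the hole (body x 150–232 against hole 148–235 in the crop). I'll lower it gently.

```bash
python3 -m pendant '[[[-0.06,-0.06,0.5,0,2],[-0.06,-0.06,1,0,2],[-0.06,-0.07,1.5,0,2],[-0.06,-0.08,1.8,0,2],[-0.06,-0.08,2,0,2]]]'|sed -n '2p;4p'; python3 -m pendant '[[[0,0,0.2,0,2],[0,-0.01,0.4,0,2],[0,-0.02,0.6,0,2],[0,-0.02,0.6,0,2]]]'|sed -n '2p;4p'
```

```text
eef_pos: [624.9, 147.9, 88.7]
force: [-0.3, -0.3, -4.2]
eef_pos: [627.3, 147.5, 84.8]
force: [3.1, -2.4, 2.7]
```

```bash
python3 -m pendant '[[[-0.05,0.05,0,0,2],[-0.1,0.06,0,0,2],[-0.1,0.06,0,0,2]]]'|sed -n '2p;4p'; python3 -m pendant '[[[0,0,0.2,0,2],[0,-0.01,0.3,0,2],[0,-0.01,0.4,0,2],[0,-0.01,0.4,0,2]]]'|sed -n '2p;4p'
```

```text
eef_pos: [627.1, 146.9, 83.3]
force: [3.9, -2.2, -1.8]
eef_pos: [627.2, 146.9, 79.2]
force: [5.5, -2.3, -2.2]
```

```bash
python3 -m pendant '[[[-0.04,0.06,0,0,2],[-0.07,0.11,0,0,2],[-0.07,0.11,0,0,2]]]'|sed -n '2p;4p'; python3 -m pendant '[[[0,0,0.2,0,2],[0,-0.01,0.4,0,2],[0,-0.01,0.6,0,2],[0,-0.02,0.6,0,2]]]'|sed -n '2p;4p'
```

```text
eef_pos: [627.3, 146.8, 79.0]
force: [4.4, -2.3, -3.2]
eef_pos: [627.3, 146.9, 73.0]
force: [5.8, -1.4, -5.2]
```

```bash
python3 -m pendant '[[[0,0,0.2,0,2],[0,-0.01,0.3,0,2],[0,-0.01,0.4,0,2],[0,-0.01,0.4,0,2]]]'|sed -n '2p;4p'
```

```text
eef_pos: [627.3, 146.9, 69.3]
force: [4.6, -3.0, -1.8]
```

```bash
python3 -m pendant '[[[0,0,0.1,0,2],[0,0,0.2,0,2],[0,0,0.2,0,2]]]'|sed -n '2p;4p'; python3 -m pendant '[[[0,0,0.1,0,2],[0,0,0.2,0,2],[0,0,0.2,0,2]]]'|sed -n '2p;4p'
```

```text
eef_pos: [627.3, 147.0, 67.3]
force: [6.3, -0.9, -1.9]
eef_pos: [627.3, 147.0, 65.4]
force: [5.2, -2.5, -3.0]
```

```bash
python3 -m pendant '[[[0,0,0.1,0,2],[0,0,0.2,0,2],[0,0,0.2,0,2]]]'|sed -n '2p;4p'; python3 -m pendant '[[[0,0,0.1,0,2],[0,0,0.2,0,2],[0,0,0.2,0,2]]]'|sed -n '2p;4p'
```

```text
eef_pos: [627.3, 147.1, 63.5]
force: [4.7, -2.0, -2.7]
eef_pos: [627.5, 147.3, 63.3]
force: [1.3, -3.0, 8.2]
```

```bash
python3 -m pendant '[[[0,0,0,0,3.2],[0,0,0,0,4],[0,0,0,0,5],[0,0,0,0,5.5],[0,0,0,0,5.5]]]'|sed -n '2p;4,6p'
python3 - <<'E'
from h import *
s=optics.camera("side");cv2.imwrite("pics/s5.png",s[:,:,::-1])
cv2.imwrite("pics/g5.png",cv2.resize(s[215:300,225:295,::-1],None,fx=5,fy=5,interpolation=cv2.INTER_CUBIC))
E
```

```text
eef_pos: [626.2, 147.5, 60.9]
force: [0.2, -0.4, 0.2]
opening: 55.1
gripper_force: 0.0
```

View pics/g5.png

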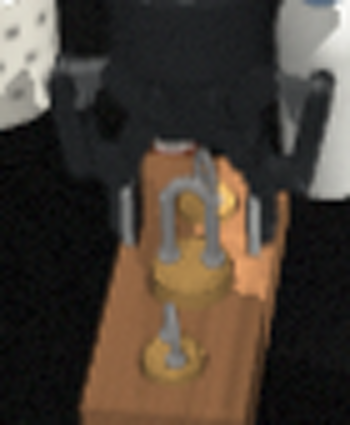

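The weight is in the hole, upright and released, with only a short brass band above the block. I'll check the height from the bail-top pixel (about 262.6,250.9) and then rise.

```bash
python3 -m pendant '[[[0,0,-1,0,5.5],[0,0,-3,0,5.5],[0,0,-6,0,5.5],[0,0,-10,0,5.5],[0,0,-14,0,5.5]]]'|sed -n '2p;4,6p'; python3 -m pendant '[[[0,0,-4,0,3],[0,0,-8,0,1],[0,0,-11,0,0],[0,0,-11,0,0]]]'|sed -n '2,6p'
python3 - <<'E'
from h import *
np.set_printoptions(precision=1,suppress=True)
for z in (105,108.5,115): print(z,pix("side",(626.5,148.8,z)))
print("body top centre",pix("side",(626.5,148.8,55)),pix("side",(626.5,148.8,62)))
s=optics.camera("side");cv2.imwrite("pics/s6.png",s[:,:,::-1]);t=optics.camera("top");cv2.imwrite("pics/t6.png",t[:,:,::-1])
f=lambda i,x,y:cv2.resize(i[y:y+70,x:x+50,::-1],None,fx=8,fy=8,interpolation=cv2.INTER_CUBIC)
cv2.imwrite("pics/g6.png",np.hstack([f(s,240,235),f(s,290,110)]))
E
```

```text
eef_pos: [626.5, 143.1, 203.1]
force: [1.2, 0.3, -0.0]
opening: 55.3
gripper_force: 0.0
eef_pos: [628.8, 140.0, 317.8]
tool_rot: [179.2, -1.6, 103.3]
force: [0.0, 0.1, -0.5]
opening: 0.3
gripper_force: 0.0
105 [262.4 251.1]
108.5 [262.4 250. ]
115 [262.3 248. ]
body top centre [263.  266.1] [262.9 264.1]
```

View pics/g6.png

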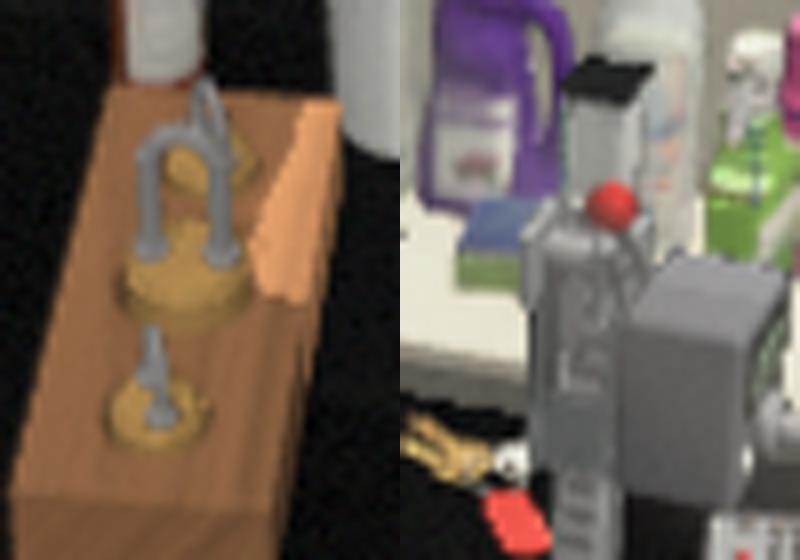

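The weight is home: bail top at side px y≈250.6, against 250.0 predicted for fully seated. The pawl is still engaged, with its knob at (316,135). Now I'll go to the pawl's +y side.

```bash
python3 -c "
from h import *
go(574,-70,318,103.4)"
```

```text
t 15.1 pos [627.6 139.9 312.5] rot [179.6  -1.7 103.3] open 0.0 F [-0.5  1.  -0.4] | shift [-19.17 -10.04  -1.18] turn -0.02
```

```bash
python3 -m pendant '[[[-4,-2,-0.3,0,0],[-8,-4,-0.6,0,0],[-12,-6,-0.9,0,0],[-16,-8.5,-1.2,0,0],[-19.2,-10,-1.2,0,0]]]'|sed -n '2,4p'; python3 -m pendant '[[[0,0,0,0,0],[0,0,0,0,0]]]'|sed -n '2,4p';python3 -c "
from h import *
go(574,-90,284,103.4)"
```

```text
eef_pos: [572.3, -72.1, 315.9]
tool_rot: [179.9, -1.7, 103.3]
force: [0.7, -0.1, -0.6]
eef_pos: [573.3, -70.7, 315.7]
tool_rot: [179.8, -1.8, 103.2]
force: [0.1, 0.1, -0.4]
t 15.8 pos [573.3 -70.7 315.7] rot [179.8  -1.8 103.2] open -0.1 F [ 0.1  0.1 -0.4] | shift [-1.99 -0.38  3.11] turn -0.04
```

```bash
python3 -m pendant '[[[-0.5,-0.1,1,0,0],[-1,-0.2,2,0,0],[-1.5,-0.3,3,0,0],[-2,-0.38,3.1,0,0],[-2,-0.38,3.1,0,0]]]'|sed -n '2,4p'; python3 -m pendant '[[[-0.8,-0.18,0,0,0],[-1.6,-0.37,0,0,0],[-2.4,-0.55,0,0,0],[-3.2,-0.74,-0.1,0,0],[-3.9,-0.9,-0.1,0,0]]]'|sed -n '2,4p'
```

```text
eef_pos: [574.7, -89.8, 284.6]
tool_rot: [179.8, -1.7, 103.3]
force: [0.8, -0.2, 0.3]
eef_pos: [575.3, -130.9, 285.6]
tool_rot: [179.7, -1.6, 103.3]
force: [-0.5, 0.2, -0.2]
```

```bash
python3 -m pendant '[[[-0.6,-0.14,0,0,0],[-1.2,-0.28,0,0,0],[-1.8,-0.42,0,0,0],[-2.4,-0.56,-0.1,0,0],[-2.4,-0.56,-0.1,0,0]]]'|sed -n '2,4p';python3 - <<'E'
from h import *
s=optics.camera("side");t=optics.camera("top")
f=lambda i,x,y:cv2.resize(i[y:y+70,x:x+50,::-1],None,fx=8,fy=8,interpolation=cv2.INTER_CUBIC)
cv2.imwrite("pics/g7.png",np.hstack([f(s,290,100),f(t,345,175)]))
go(574,-110,300,103.4)
E
```

```text
eef_pos: [575.3, -155.2, 285.6]
tool_rot: [179.7, -1.7, 103.3]
force: [-0.5, -1.2, 0.4]
t 17.4 pos [ 575.2 -154.4  285.6] rot [179.7  -1.7 103.3] open 0.1 F [-0.9  0.5 -0.1] | shift [ 4.39  0.91 -1.31] turn -0.02
```

View pics/g7.png

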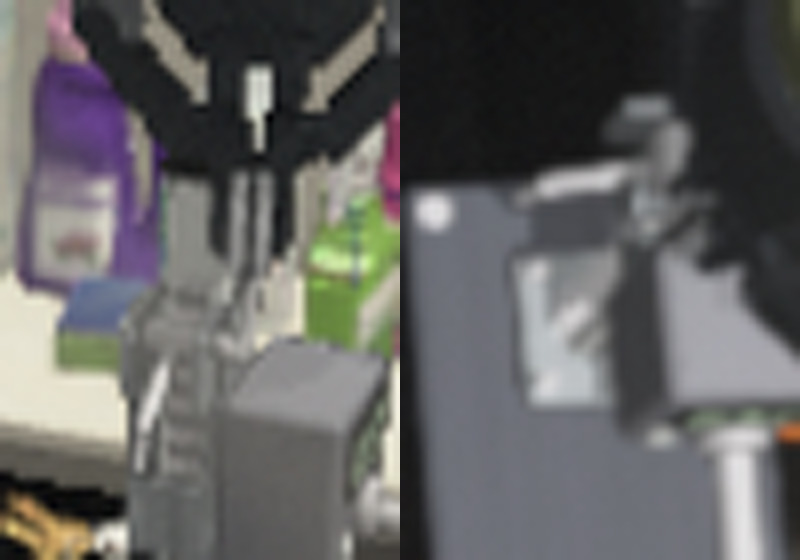

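The knob is hidden behind the finger, so it has gone past upright. I'll back off, move to above push_spot and measure the knob.

```bash
python3 -m pendant '[[[1,0.2,0,0,0],[2,0.4,-0.2,0,0],[3,0.7,-1.5,0,0],[4,0.9,-3,0,0],[4.4,0.9,-4.5,0,0]]]'|sed -n '2,4p';python3 - <<'E'
from h import *
go(499.8,-180.3,330,103.4)
from h import *
np.set_printoptions(precision=1,suppress=True)
P={}
for n,(x0,y0,x1,y1) in (("side",(305,105,350,150)),("top",(350,180,400,215))):
    i=optics.camera(n)[:,:,::-1];cv2.imwrite(f"pics/{n}8.png",i)
    h=cv2.cvtColor(np.ascontiguousarray(i),cv2.COLOR_BGR2HSV);m=cv2.inRange(h,(0,130,60),(6,255,255))[y0:y1,x0:x1]
    print(n,m.sum()/255);q=cv2.moments(m,True)
    if q['m00']: P[n]=(q['m10']/q['m00']+x0,q['m01']/q['m00']+y0);print(P[n])
if len(P)==2: print(tri(P["side"],P["top"]))
print("expect",pix("side",(577,-175.6,306.7)),pix("top",(577,-175.6,306.7)))
E
```

```text
eef_pos: [573.7, -108.5, 332.8]
tool_rot: [179.7, -1.7, 103.4]
force: [0.4, -0.4, -0.1]
t 17.9 pos [ 573.7 -108.5  332.8] rot [179.7  -1.7 103.4] open -0.0 F [ 0.4 -0.4 -0.1] | shift [-5.27 -8.86  0.08] turn 0.01
side 19.0
(323.1578947368421, 123.26315789473685)
top 0.0
expect [322.2 122.6] [394.7 199.5]
```

The knob is at side (323.2,123.3), matching the thrown-back prediction (322.2,122.6). Now to the push spot.

```bash
python3 -m pendant '[[[-1.3,-2.2,0,0,0],[-2.6,-4.4,0,0,0],[-4,-6.6,0,0,0],[-5.27,-8.86,0.08,0,0],[-5.27,-8.86,0.08,0,0]]]'|sed -n '2,4p';python3 -c "
from h import *
go(499.8,-180.3,202,103.4)"
```

```text
eef_pos: [498.1, -183.4, 328.6]
tool_rot: [179.8, -1.7, 103.2]
force: [-0.0, 0.0, 0.3]
t 18.5 pos [ 498.1 -183.4  328.6] rot [179.8  -1.7 103.2] open 0.1 F [-0.   0.   0.3] | shift [-0.11  0.19 12.67] turn -0.05
```

```bash
python3 -m pendant '[[[-0.1,0.1,2.7,0,0],[-0.1,0.1,5.4,0,0],[-0.1,0.15,8.1,0,0],[-0.1,0.15,10.5,0,0],[-0.1,0.15,12.6,0,0]]]'|sed -n '2,4p';python3 -m pendant '[[[0,0,0,0,0],[0,0,0.3,0,0],[0,0,0.6,0,0],[0,0,0.9,0,0],[0,0,1.2,0,0]]]'|sed -n '2,4p'; python3 -c "
from h import *
go(499.8,-180.3,150,103.4)"
```

```text
eef_pos: [501.3, -178.1, 201.3]
tool_rot: [179.8, -1.7, 103.4]
force: [0.2, 0.0, 0.4]
eef_pos: [501.8, -179.2, 191.8]
tool_rot: [179.6, -1.6, 103.3]
force: [-0.8, 0.5, -0.1]
t 19.5 pos [ 501.8 -179.2  191.8] rot [179.6  -1.6 103.3] open -0.3 F [-0.8  0.5 -0.1] | shift [-0.18 -0.25  4.17] turn -0.02
```

```bash
python3 -m pendant '[[[-0.05,-0.05,0.4,0,0],[-0.1,-0.1,0.8,0,0],[-0.12,-0.1,1.2,0,0],[-0.14,-0.1,1.6,0,0],[-0.16,-0.1,2,0,0]]]'|sed -n '2,4p';python3 -m pendant '[[[-0.02,0,0.5,0,0],[-0.03,0,1,0,0],[-0.05,0,1.5,0,0],[-0.06,0,2,0,0],[-0.08,0,2.5,0,0]]]'|sed -n '2,4p'
```

```text
eef_pos: [500.9, -180.1, 171.0]
tool_rot: [179.7, -1.7, 103.3]
force: [0.9, 1.3, 3.2]
eef_pos: [500.9, -180.2, 145.7]
tool_rot: [179.7, -1.7, 103.3]
force: [1.2, 1.1, 2.6]
```

The head is moving at about 3 N. Continuing down.

```bash
for i in 1 2; do :; done; python3 -m pendant '[[[-0.02,0,0.5,0,0],[-0.03,0,1,0,0],[-0.05,0,1.5,0,0],[-0.06,0,2,0,0],[-0.08,0,2.5,0,0]]]'|sed -n '2,4p';python3 -m pendant '[[[-0.02,0,0.5,0,0],[-0.03,0,1,0,0],[-0.05,0,1.5,0,0],[-0.06,0,2,0,0],[-0.08,0,2.5,0,0]]]'|sed -n '2,4p';python3 -m pendant '[[[-0.02,0,0.4,0,0],[-0.03,0,0.8,0,0],[-0.05,0,1.2,0,0],[-0.05,0,1.6,0,0],[-0.05,0,1.8,0,0]]]'|sed -n '2,4p'
```

```text
eef_pos: [500.9, -180.2, 120.7]
tool_rot: [179.7, -1.7, 103.3]
force: [0.6, 1.0, 2.3]
eef_pos: [500.9, -180.2, 95.6]
tool_rot: [179.7, -1.7, 103.3]
force: [-0.6, 1.5, 2.6]
eef_pos: [501.0, -180.2, 77.6]
tool_rot: [179.7, -1.7, 103.3]
force: [0.5, 1.5, 3.2]
```

```bash
python3 -m pendant '[[[0,0,0.2,0,0],[0,0,0.4,0,0],[0,0,0.6,0,0],[0,0,0.6,0,0]]]'|sed -n '2p;4p';python3 -m pendant '[[[0,0,0.1,0,0],[0,0,0.2,0,0],[0,0,0.2,0,0]]]'|sed -n '2p;4p';python3 -m pendant '[[[0,0,0.1,0,0],[0,0,0.1,0,0]]]'|sed -n '2p;4p'
```

```text
eef_pos: [501.0, -180.1, 71.8]
force: [-0.5, 0.0, 0.4]
eef_pos: [501.1, -180.1, 70.0]
force: [-1.3, -0.2, 1.5]
eef_pos: [501.2, -180.1, 69.7]
force: [-2.8, 0.4, 7.2]
```

```bash
python3 -m pendant '[[[0,0,0.1,0,0],[0,0,0.1,0,0]]]'|sed -n '2p;4p';python3 -m pendant '[[[0,0,0.1,0,0],[0,0,0.1,0,0]]]'|sed -n '2p;4p'
```

```text
eef_pos: [501.3, -180.1, 69.4]
force: [-3.4, 0.6, 11.6]
eef_pos: [501.4, -180.1, 69.3]
force: [-5.8, 2.3, 16.6]
```

The force rises above 16 N without motion, so the head is at the stop. I'll retreat and check.

```bash
python3 -m pendant '[[[0,0,-1,0,0],[0,0,-3,0,0],[0,0,-6,0,0],[0,0,-10,0,0],[0,0,-14,0,0]]]'|sed -n '2p;4p';python3 -m pendant '[[[0,-1,-4,0,0],[0,-3,-8,0,0],[0,-6,-11,0,0],[0,-8,-12,0,0],[0,-8,-12,0,0]]]'|sed -n '2p;4p';python3 - <<'E'
from h import *
s=optics.camera("side");cv2.imwrite("pics/g9.png",cv2.resize(s[100:310,230:400,::-1],None,fx=2.8,fy=2.8,interpolation=cv2.INTER_CUBIC))
print("head top front edge expect side px",pix("side",(537,-152,236)),pix("side",(537,-152,116)))
E
```

```text
eef_pos: [501.1, -183.9, 208.0]
force: [1.4, 0.5, -0.8]
eef_pos: [423.1, -206.9, 329.1]
force: [-0.4, -0.5, 0.4]
head top front edge expect side px [332.85009445 152.22954437] [330.3914658  188.97224235]
```

View pics/g9.png

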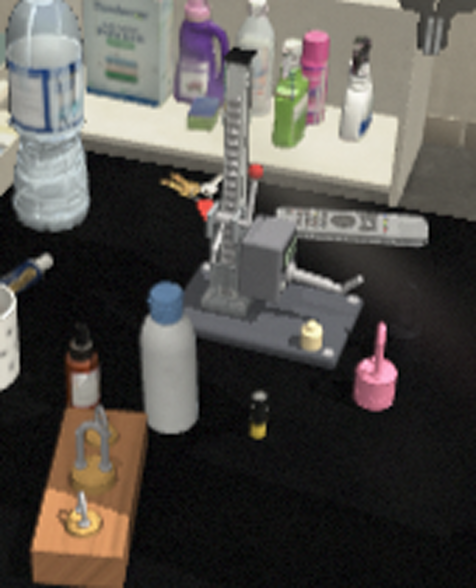

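The head is at the bottom: its top front corner is at crop (272,247), against about (281,249) expected at the stop. The knob is thrown back, the weight is seated and everything else is in place, so I'm handing in.

```bash
python3 -c "
from bench import order
print(order.close_job())"
```

```text
the job is handed in; nothing more can be done
None
```

The check weight stands home in the block's middle hole, the pawl is thrown back, and the gauge head is down at its bottom stop. I handed the job in at about 24 s of the 72 s; no verdict came back.

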